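# Blow out a clamped tube with a two-speed blower

### The job

Take the cordless blower by its body and lay it flat in the green rest of the blow-out station, nozzle through the fork and pointing into the clamped tube; set it down rather than drop it, and do not squeeze the trigger before it lies there. Let go, take it again across handle and trigger, squeeze only to the pressure point and stay there on low for about half a second, then squeeze on through to full and hold that for a good second. Release the trigger, leave the blower lying in the rest aimed into the tube, and leave the can, the tape measure and the offcut where they are.

Things in the scene. Friction and masses are not known exactly. Their poses are not given: they have to be found in the camera images.
- blower: Pistol-shaped cordless blower, about 0.55 kg, lying flat on its side, 50 mm thick, all centred on z = 25 mm. Origin at its underside, under the barrel axis; +x blowing direction, -y the way the handle points, z up. Battery foot x -62 to 2, y -105 to -133 mm. Centre of mass near x = 5, y = -20 mm.
- barrel_grip (a point): Place to carry the blower by: at (40, 0, 25) mm in the blower's frame, on the axis of the grey barrel. The barrel is a box x -60 to 80, y -23 to 23 mm, so 46 mm across y; its flat sides are bare from x = 15 to 75 mm.
- nozzle_tip (a point): Centre of the nozzle's mouth, (150, 0, 25) mm in the blower's frame, same axes. The black nozzle is round, 24 mm in diameter, x 88 to 150 mm; a collar of 38 mm diameter ends at x = 92 mm.
- handle_back (a point): Middle of the back of the black handle opposite the trigger, (-48, -55, 25) mm in the blower's frame. Handle: x -48 to -18, y -20 to -105 mm, 32 mm thick. To squeeze, reach from above with one finger here and the other on trigger_face, closing along the blower's x.
- trigger_face (a point): Middle of the front face of the orange trigger: unpressed at (9, -55, 25) mm in the blower's frame; it slides straight back (blower -x). Face: 38 mm along y, 24 mm in z. From handle_back to the face: 57 mm unpressed, 49 mm at the pressure point, 44 mm fully squeezed.
- trigger_low (a joint): First-stage travel of the trigger in m: 0 released, 0.008 at the pressure point; spring force 3 N rising to 5 N. Low speed runs from half way (0.004). Springs back.
- trigger_full (a joint): Second-stage travel in m: 0 until the pressure point is overcome (10 N), 0.005 at the stop (13 N). Full speed runs beyond 0.003. Springs back.
- station: Blow-out station fixed to the bench. Origin on the bench under the axis of a rested blower; +x blowing direction, z up. Blue plate 8 mm thick (x -80 to 140, y -145 to 45 mm; narrower under the tube, to x = 440). A rested blower lies flat on it, same axes, its origin at (0, 0, 8) mm. Green side fence x -45 to -5, y 28 to 36, and rear stop x -75 to -67, y -20 to 20 mm, both 30 mm high.
- fork (a point): Between the tops of two green posts, (115, 0, 48) mm in the station's frame; posts 14 mm long in x, 36 mm apart inside. The nozzle is laid between them from above.
- aim (a point): Where the nozzle's mouth belongs: (150, 0, 33) mm in the station's frame, 25 mm before the tube; the station's axes.
- tube_mouth (a point): Centre of the open end of the clamped steel square tube, (175, 0, 33) mm in the station's frame. Tube 40 x 40 mm, 3 mm wall, along x to 335 mm; clamp top about 95 mm above the bench; a yellow open swarf box stands behind it.
- can: Bystander: standing red can, 60 mm in diameter, 115 mm high; origin under its centre.
- tape: Bystander: yellow tape measure 70 x 42 x 60 mm, standing; origin under its centre.
- offcut: Bystander: dark steel square tube offcut 80 x 30 x 30 mm, lying along its x; origin under its centre.

How it is judged:
On the way, in this order (a step that is already met when the one before it is completed fails the run):
1. the blower lies in the rest, aimed, let go, its trigger out (x of nozzle_tip in the frame of aim between -0.02 and 0.02 m and y of nozzle_tip in the frame of aim between -0.01 and 0.01 m and z of nozzle_tip in the frame of aim between -0.006 and 0.006 m and angle between the x axis of blower and the x axis of station, either way round below 0.12 rad and angle between blower's own z axis and vertical below 0.1 rad and contact force between the fingers and blower below 0.1 N and value of joint trigger_low below 0.002 m and linear speed of blower below 0.02 m/s), for 0.2 s.
2. the trigger is held on low: past half of the first stage, the second not entered (x of nozzle_tip in the frame of aim between -0.02 and 0.02 m and y of nozzle_tip in the frame of aim between -0.01 and 0.01 m and z of nozzle_tip in the frame of aim between -0.006 and 0.006 m and angle between the x axis of blower and the x axis of station, either way round below 0.12 rad and angle between blower's own z axis and vertical below 0.1 rad and value of joint trigger_low above 0.004 m and value of joint trigger_full below 0.001 m), for 0.3 s.
3. the trigger is held on full (x of nozzle_tip in the frame of aim between -0.02 and 0.02 m and y of nozzle_tip in the frame of aim between -0.01 and 0.01 m and z of nozzle_tip in the frame of aim between -0.006 and 0.006 m and angle between the x axis of blower and the x axis of station, either way round below 0.12 rad and angle between blower's own z axis and vertical below 0.1 rad and value of joint trigger_low above 0.006 m and value of joint trigger_full above 0.003 m), for 0.8 s.
At the end, for the whole second after the job is handed in: The blower lies flat and still in the rest, let go: nozzle mouth within 20 mm along and 10 mm across of its place and 6 mm in height, axis within 7 degrees of the tube's; both trigger stages sprung back (under 1.5 and 1 mm); can, tape measure and offcut upright and within 30 mm of where they were (x of nozzle_tip in the frame of aim between -0.02 and 0.02 m and y of nozzle_tip in the frame of aim between -0.01 and 0.01 m and z of nozzle_tip in the frame of aim between -0.006 and 0.006 m and angle between the x axis of blower and the x axis of station, either way round below 0.12 rad and angle between blower's own z axis and vertical below 0.1 rad and contact force between the fingers and blower below 0.1 N and value of joint trigger_low below 0.0015 m and value of joint trigger_full below 0.001 m and linear speed of blower below 0.02 m/s and distance of each of can, tape, offcut from where it was at the start of the episode below 0.03 m and angle between each of can, tape, offcut's own z axis and vertical below 0.2 rad); the robot touches nothing.
It fails at once if the trigger is squeezed more than 3 mm while the blower is not in the rest (value of joint trigger_low above 0.003 m and not (x of nozzle_tip in the frame of aim between -0.02 and 0.02 m and y of nozzle_tip in the frame of aim between -0.01 and 0.01 m and z of nozzle_tip in the frame of aim between -0.006 and 0.006 m and angle between the x axis of blower and the x axis of station, either way round below 0.12 rad and angle between blower's own z axis and vertical below 0.1 rad)).
It fails at once if the blower is let go in the air (over 40 mm up) (contact force between the fingers and blower below 0.1 N and height (world z) of blower above 0.04 m).
It fails at once if a bystander is shoved 30 mm or tipped (distance of any of can, tape, offcut from where it was at the start of the episode above 0.03 m or angle between any of can, tape, offcut's own z axis and vertical above 0.2 rad).
It also fails if it takes over 62 s, if anything falls off the work surface, if the arm or the gripper's body presses on something with over 40 N, if the wrist force passes 120 N, or if a joint passes its speed limit or range.

### The arm

A 7-joint arm with a two-finger parallel gripper is mounted at the origin on the work surface. World frame = base frame: x ahead of the robot, y to its left, z up, the work surface at z = 0. Lengths are in m, angles in rad, forces in N, time in s.
With the tool pointing down it reaches from about 0.4 to 0.875 m from the base axis. Payload 4.4 kg.
Tool frame: the origin (TCP) lies midway between the tips of the shut fingers; the grasp point (between the pads) lies 19 mm behind it; z points along the fingers, y is the direction in which the jaws open and shut (so a half turn about z gives the same grasp; the last joint's range is limited). The gripper opens to 85 mm and grips with 20 to 120 N. Pads are 22 mm wide; open, the fingers measure 114 mm over their backs; the gripper's body (76 mm by 85 mm) begins 54 mm behind the grasp point. The pads swing forward as they close: fully open they stand 13 mm farther back than shut.
Start: joints at [1.141, 0.628, 0.038, 1.517, -0.027, 0.996, -0.02], TCP at [0.231, -0.607, 0.231] pointing down, gripper open.
Joint ranges: [-3.06, 3.06], [-0.37, 2.12], [-1.25, 1.32], [0.18, 2.47], [-1.1, 4.24], [0.23, 1.98], [-2.94, 2.94]. Speed limits (rad/s): [2.57, 2.57, 3.14, 3.14, 3.14, 3.14, 3.14].

### API

Orientations are given as a rotation vector (axis times angle).
In Python, from station import env gives the robot as it stands.
- The arm moves only by the tool drive_tool, never from a script. Its argument "moves" is a list of rows, each an object of numbers: "hand": the opening, from 0 (shut) to 1 (fully open); "dx", "dy", "dz": the shift along the tool's x, y, z in mm; "spin": the turn about the tool's z in degrees. In form: [{"hand": .., "dx": .., "dy": .., "dz": .., "spin": ..}, ...]. A call has 1 to 20 rows; each row is the pose to reach, as a shift and turn from the pose commanded when the call began, along the tool's axes at that moment; what a row does not reach only later rows make up. A row lasts 1/10 s, in which the tool goes at most 50 mm and 8.59 degrees, less where a joint would pass 70% of its speed; a pose out of reach is approached as far as the arm can. A call with a gripper value outside its range is refused whole. The fingers move at their own pace and stop on an object; "force" is the grip in N (left out, the last holds). Time passes only in rows, so rows that repeat a pose let the fingers close. It gives the time, the measured TCP pose, the force and the opening at its end, in the units of the state.
- env.get_obs(): the state, without advancing time (a new reading comes with each control period).
- env.snapshot(name): name is "side" or "top" or "wrist"; returns a dict with "img" (400x640x3 uint8, red, green, blue), "z_map" (400x640 float32, m along the optical axis (not along the pixel's ray), 0 where there is no reading), "K" (3x3 intrinsics, pixels), "R" (3x3) and "t" (3): a world point X has camera coordinates R X + t. Camera axes: x right, y down, z forward; pixel columns grow to the right and rows downward; lengths in m; the calibration is good to about 2 mm. A picture is of the moment at which its call begins.
- env.hand_in(): hands the job in, once; it reports no verdict.
The state is a dict: "t": time; "joint_positions": joint angles; "dq": joint speeds; "tau": joint torques, N m; "tcp_pos": TCP position; "tcp_rot": TCP orientation; "contact_force": force on the tool from outside, world axes, zero at the start; "torque": the same for the moment, N m; "gripper_width": finger opening in m.
Only numpy, scipy, OpenCV 4.12 (cv2) and the standard library are available. Lean on these libraries where they do the work, as an engineer would, in place of code of your own. Each camera call takes 0.05 s, during which the arm holds its last target.

## Working session

There is one attempt and no reset: what is moved stays moved. The work goes in short steps, Python scripts to look and compute and a tool call to move; the robot and the scene stay as the last step left them, time stands still between calls to the robot, and variables do not carry over. Pictures are saved under pics/ and viewed, and the job is handed in when it is done.

Besides the shell and the picture viewer there is one more tool, called after ">>>" by a JSON object that holds its "name" and its "arguments", one argument or row to a line. drive_tool: Moves the arm, as the interface text tells. Its arguments: {"type":"object","properties":{"moves":{"type":"array","items":{"type":"object","properties":{"hand":{"type":"number"},"dx":{"type":"number"},"dy":{"type":"number"},"dz":{"type":"number"},"spin":{"type":"number"}}}},"force":{"type":"number"}},"required":["moves"]}

```bash
ls; mkdir -p pics
python3 - <<'E'
from station import env
import cv2,pickle
print(env.get_obs())
for n in ("top","side","wrist"):
    s=env.snapshot(n); pickle.dump(s,open(f"pics/{n}0.pkl","wb"))
    cv2.imwrite(f"pics/{n}0.png",s["img"][:,:,::-1]); print(n,s["K"],s["R"],s["t"])
E
```

```text
pics
{'t': 0.0, 'joint_positions': array([ 1.1411738 ,  0.62930525,  0.03844326,  1.5183491 , -0.02700299,
        0.99628106, -0.01999184]), 'dq': array([-0.00067576,  0.00134922, -0.00026439, -0.00081093,  0.0002507 ,
        0.0003378 ,  0.00089177]), 'tau': array([-4.16367657e-04, -5.63402617e+01,  1.22576639e+00, -1.93449622e+01,
        1.09383330e-02,  1.02893528e-02, -1.08628055e-05]), 'tcp_pos': array([ 0.23111481, -0.60687765,  0.23042163]), 'tcp_rot': array([-3.08799231e+00, -5.68029463e-01,  5.48675367e-04]), 'contact_force': array([ 0.65761823, -0.56786944, -1.19885084]), 'torque': array([-0.05070362, -0.02915355,  0.05032816]), 'gripper_width': 0.08555079461826323}
top [[425.74755314   0.         323.60292673]
 [  0.         425.74755314 206.7983084 ]
 [  0.           0.           1.        ]] [[-0.05759432 -0.99833488 -0.00321877]
 [-0.97470097  0.05692774 -0.21614172]
 [ 0.21596506 -0.0093112  -0.9763567 ]] [0.08100603 0.56349468 0.92114035]
side [[412.64426908   0.         317.13335058]
 [  0.         412.64426908 195.50915211]
 [  0.           0.           1.        ]] [[-0.82885872 -0.55915991  0.01825989]
 [-0.38806691  0.55111989 -0.73869543]
 [ 0.40298548 -0.61936021 -0.67379198]] [0.49193564 0.24779614 0.67119302]
wrist [[312.29627491   0.         317.06230332]
 [  0.         312.29627491 196.32646141]
 [  0.           0.           1.        ]] [[ 0.35656443 -0.93426967 -0.00141166]
 [-0.88774686 -0.33927907  0.3111193 ]
 [-0.29114827 -0.10968087 -0.95036982]] [-0.64899942 -0.04052897  0.37888655]
```

View pics/top0.png

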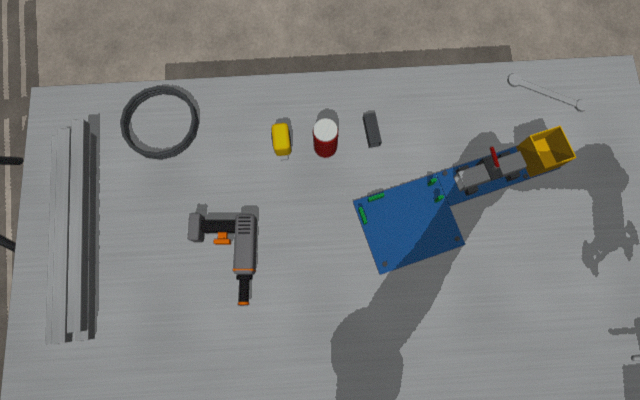

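View pics/side0.png

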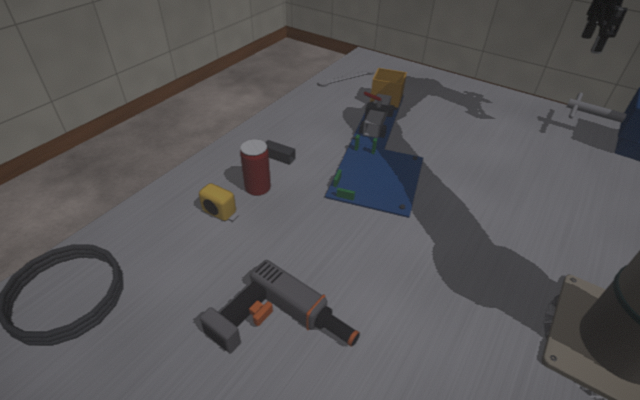

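View pics/wrist0.png

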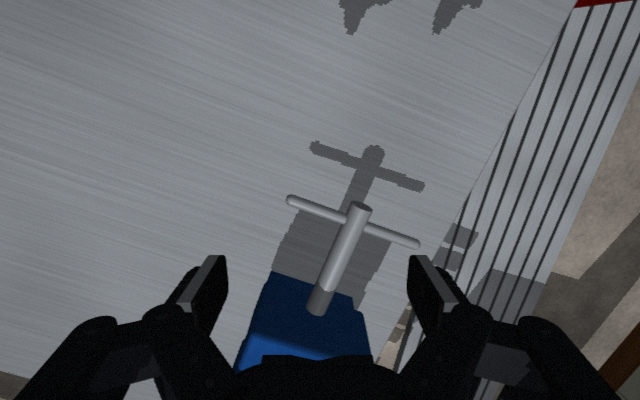

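The top picture shows the blower at about (240,240) with its nozzle pointing down the image (toward the robot) and its handle to the left. The station plate is at (410,225) and its tube runs right and slightly up to (540,155). The tape is at (282,138), the can at (325,138) and the offcut at (372,128). Next I'll work out positions.

```bash
cat > h.py <<'E'
import numpy as np,cv2,pickle
def cloud(s):
    z=s["z_map"].astype(float);v,u=np.mgrid[:z.shape[0],:z.shape[1]]
    K=s["K"];P=np.stack([(u-K[0,2])/K[0,0]*z,(v-K[1,2])/K[1,1]*z,z],-1)
    W=(P-s["t"])@s["R"]; W[z==0]=np.nan
    return W
def proj(s,X):
    c=np.asarray(X)@s["R"].T+s["t"];p=c@s["K"].T;return p[...,:2]/p[...,2:]
def load(n): return pickle.load(open(f"pics/{n}.pkl","rb"))
def rect(pts):
    r=cv2.minAreaRect((pts[:,:2]*1000).astype(np.float32));return r,cv2.boxPoints(r)
E
python3 - <<'E'
from h import *
for n in("top0","side0"):
    s=load(n);W=cloud(s);hsv=cv2.cvtColor(s["img"],cv2.COLOR_RGB2HSV)
    flat=W[...,2]
    print(n,"table z",np.nanmedian(flat[np.abs(flat)<.004]))
    H,S,V=cv2.split(hsv)
    def rep(name,m,ero=0):
        m=m&np.isfinite(flat)
        k,l,st,_=cv2.connectedComponentsWithStats(m.astype(np.uint8))
        for i in range(1,k):
            if st[i,4]>15:
                p=W[l==i]; r,b=rect(p);print(name,st[i].tolist(),"mean",np.round(np.nanmean(p,0),4),"rect",np.round(r[0],1),np.round(r[1],1),round(r[2],1))
    rep("blueplate",(H>100)&(H<125)&(S>120)&(flat>.003)&(flat<.02))
    rep("green",(H>45)&(H<90)&(S>100)&(flat>0.01))
    rep("orange",(H>5)&(H<16)&(S>150)&(flat>0.005))
    rep("tall",(flat>0.04)&(flat<.2))
    rep("mid",(flat>0.012)&(flat<.2))
E
```

```text
top0 table z -0.0010320953430763427
blueplate [497, 147, 20, 8, 56] mean [ 0.697  -0.4255  0.0072] rect [ 693.6 -418.6] [13.1 50.9] 16.4
blueplate [354, 159, 176, 115, 7483] mean [ 0.5384 -0.1793  0.0069] rect [ 559.1 -258. ] [187.9 434.3] 15.8
green [428, 178, 9, 8, 41] mean [ 0.6203 -0.215   0.0368] rect [ 621.5 -215.5] [ 8.3 13.9] 20.4
green [368, 192, 16, 10, 75] mean [ 0.5928 -0.0784  0.0256] rect [593.9 -78.8] [ 8.  39.6] 15.8
green [435, 195, 9, 7, 39] mean [ 0.5783 -0.2265  0.0387] rect [ 579.8 -228. ] [ 8.2 15.3] 12.0
green [358, 207, 9, 17, 71] mean [ 0.5498 -0.0429  0.0268] rect [551.  -43.3] [40.   8.3] 15.9
orange [214, 231, 17, 13, 145] mean [0.512  0.2902 0.0331] rect [514.6 290.3] [35.5 27.9] 87.3
orange [233, 268, 22, 3, 27] mean [0.4361 0.2374 0.047 ] rect [435.6 239.2] [44.3  4.3] 89.9
orange [238, 301, 11, 4, 38] mean [0.3623 0.2424 0.0337] rect [362.5 243.6] [21.5  6.7] 86.7
tall [51, 119, 38, 225, 6892] mean [0.5465 0.6314 0.059 ] rect [560.4 636.2] [519.7  67.1] 2.9
tall [313, 118, 25, 35, 729] mean [0.7274 0.0358 0.1003] rect [734.3  35.3] [57.8 57.3] 44.9
tal
[... 3884 characters left out ...]
398 0.1504 0.0453] rect [748.3 144.5] [70.5 42.5] 3.3
mid [337, 188, 18, 12, 152] mean [ 0.5477 -0.0425  0.0232] rect [548.3 -44. ] [39.5 10.7] 13.5
mid [0, 244, 122, 98, 3206] mean [0.8133 0.4557 0.028 ] rect [817.1 448.2] [184.2 187.3] 56.0
mid [544, 251, 96, 149, 6980] mean [0.0463 0.0363 0.0659] rect [37.5  0.6] [129.8 205.1] 0.0
mid [200, 260, 160, 91, 5620] mean [0.4919 0.2778 0.0402] rect [463.9 293.2] [155.  213.5] 87.6
mid [575, 375, 10, 6, 18] mean [0.05   0.0989 0.0128] rect [50.  99.9] [12.6  6.3] 27.8
mid [599, 387, 10, 4, 17] mean [0.0185 0.0968 0.013 ] rect [17.7 96.4] [15.8  4. ] 41.2
mid [622, 395, 10, 5, 23] mean [-0.0116  0.0927  0.0127] rect [-10.9  92.3] [16.5  5.8] 37.3
```

```bash
cat >> h.py <<'E'
from scipy.spatial.transform import Rotation as Ro
def goto(o,x,y,z,yaw):
    "dx,dy,dz mm, spin deg, tilt from the measured pose to a tool-down pose; yaw=dir of tool x (deg), metres"
    R=Ro.from_rotvec(o["tcp_rot"]).as_matrix()
    d=R.T@(np.array([x,y,z])-o["tcp_pos"])*1000
    cy=np.degrees(np.arctan2(R[1,0],R[0,0]))
    sp=-((yaw-cy+180)%360-180)
    print("yaw now",round(cy,2),"tool z",np.round(R[:,2],4),"tcp",np.round(o["tcp_pos"]*1000,1)," -> d",np.round(d,1),"spin",round(sp,2))
E
python3 - <<'E'
from h import *
from station import env
o=env.get_obs()
goto(o,.52,-.2,.23,10)
goto(o,.474,.238,.2,-3)
E
```

```text
yaw now 20.84 tool z [-5.0e-04  1.4e-03 -1.0e+00] tcp [ 231.1 -607.   230.6]  -> d [ 414.8 -277.6    1. ] spin 10.84
yaw now 20.84 tool z [-5.0e-04  1.4e-03 -1.0e+00] tcp [ 231.1 -607.   230.6]  -> d [ 527.6 -703.3   31.6] spin 23.84
```

>>> {"name": "drive_tool", "arguments": {
  "moves": [
    {"hand": 1, "dx": 35, "dy": -23, "dz": 0, "spin": 1},
    {"hand": 1, "dx": 69, "dy": -46, "dz": 0, "spin": 2},
    {"hand": 1, "dx": 104, "dy": -69, "dz": 0, "spin": 3},
    {"hand": 1, "dx": 138, "dy": -92, "dz": 0, "spin": 4},
    {"hand": 1, "dx": 173, "dy": -116, "dz": 0, "spin": 5},
    {"hand": 1, "dx": 207, "dy": -139, "dz": 0, "spin": 6},
    {"hand": 1, "dx": 242, "dy": -162, "dz": 0, "spin": 7},
    {"hand": 1, "dx": 276, "dy": -185, "dz": 0, "spin": 8},
    {"hand": 1, "dx": 311, "dy": -208, "dz": 0, "spin": 9},
    {"hand": 1, "dx": 345, "dy": -231, "dz": 0, "spin": 10},
    {"hand": 1, "dx": 380, "dy": -255, "dz": 0, "spin": 11},
    {"hand": 1, "dx": 415, "dy": -278, "dz": 0, "spin": 12},
    {"hand": 1, "dx": 426, "dy": -320, "dz": 4, "spin": 14},
    {"hand": 1, "dx": 437, "dy": -362, "dz": 8, "spin": 16},
    {"hand": 1, "dx": 448, "dy": -404, "dz": 12, "spin": 18},
    {"hand": 1, "dx": 460, "dy": -446, "dz": 16, "spin": 20},
    {"hand": 1, "dx": 472, "dy": -488, "dz": 20, "spin": 22},
    {"hand": 1, "dx": 484, "dy": -530, "dz": 24, "spin": 24},
    {"hand": 1, "dx": 496, "dy": -572, "dz": 28, "spin": 24},
    {"hand": 1, "dx": 507, "dy": -614, "dz": 30, "spin": 24}
  ],
  "force": 100
}}

```text
t: 2.15
tcp_pos: [0.4861, 0.1485, 0.201]
tcp_rot: [3.14, -0.086, -0.001]
contact_force: [1.0, -0.4, -0.1]
gripper_width: 0.0853
```

Run:
```python
from h import *
from station import env
o=env.get_obs();print(o["t"],o["joint_positions"])
goto(o,.474,.238,.2,-3)
```

```text
2.15 [-0.43299273  0.47082411  0.11613736  1.94390754 -0.07860311  0.7315539
 -1.89667186]
yaw now -3.15 tool z [-4.e-04 -2.e-04 -1.e+00] tcp [486.1 148.5 201. ]  -> d [-17.  -88.7   0.9] spin -0.15
```

>>> {"name": "drive_tool", "arguments": {
  "moves": [
    {"hand": 1, "dx": -8, "dy": -45, "dz": 0, "spin": 0},
    {"hand": 1, "dx": -17, "dy": -85, "dz": 0, "spin": 0},
    {"hand": 1, "dx": -17, "dy": -89, "dz": 0, "spin": 0},
    {"hand": 1, "dx": -17, "dy": -89, "dz": 0, "spin": 0},
    {"hand": 1, "dx": -17, "dy": -89, "dz": 0, "spin": 0}
  ]
}}

```text
t: 2.65
tcp_pos: [0.4748, 0.2349, 0.2012]
tcp_rot: [3.139, -0.089, -0.0]
contact_force: [-0.2, 0.7, 0.6]
gripper_width: 0.0852
```

Run:
```python
from h import *
from station import env
s=env.snapshot("wrist");pickle.dump(s,open("pics/wrist1.pkl","wb"));cv2.imwrite("pics/wrist1.png",s["img"][:,:,::-1])
W=cloud(s)
o=env.get_obs();goto(o,.474,.238,.2,-3)
m=(W[...,2]>.046)&(W[...,2]<.055)
k,l,st,_=cv2.connectedComponentsWithStats(m.astype(np.uint8))
for i in range(1,k):
    if st[i,4]>60:
        p=W[l==i];r,b=rect(p);print(st[i],np.round(p.mean(0),4),np.round(r[0],1),np.round(r[1],1),r[2])
```

```text
yaw now -3.3 tool z [-1.0e-04 -1.2e-03 -1.0e+00] tcp [474.9 234.6 201.3]  -> d [-1.1 -3.4  1.3] spin -0.3
[ 167   80   36   71 1897] [0.5431 0.3518 0.0484] [541.9 352.3] [25.9 62.5] 87.04780578613281
[ 290   83   48  141 5980] [0.5007 0.2369 0.0485] [496.4 236.4] [ 46.9 135.2] 86.5237045288086
[  0 296  14  35 223] [0.3372 0.5939 0.05  ] [340.7 593.9] [40.8  4.3] 1.6383589506149292
```

View pics/wrist1.png

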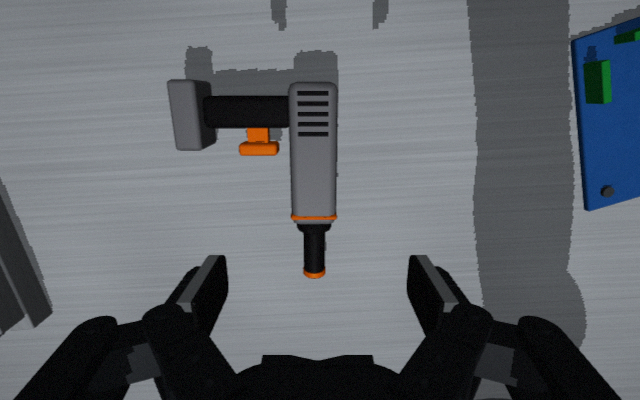

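>>> {"name": "drive_tool", "arguments": {
  "moves": [
    {"hand": 1, "dx": -1.5, "dy": -2, "dz": 30, "spin": 0},
    {"hand": 1, "dx": -1.5, "dy": -2, "dz": 60, "spin": 0},
    {"hand": 1, "dx": -1.5, "dy": -2, "dz": 90, "spin": 0},
    {"hand": 1, "dx": -1.5, "dy": -2, "dz": 115, "spin": 0},
    {"hand": 1, "dx": -1.5, "dy": -2, "dz": 135, "spin": 0},
    {"hand": 1, "dx": -1.5, "dy": -2, "dz": 145, "spin": 0},
    {"hand": 1, "dx": -1.5, "dy": -2, "dz": 145, "spin": 0},
    {"hand": 1, "dx": -1.5, "dy": -2, "dz": 145, "spin": 0}
  ]
}}

```text
t: 3.5
tcp_pos: [0.474, 0.2381, 0.057]
tcp_rot: [-3.14, 0.089, -0.002]
contact_force: [0.3, 0.4, 0.3]
gripper_width: 0.085
```

Run:
```python
from h import *
from station import env
o=env.get_obs();goto(o,.4735,.2377,.007,-3.2);print(o["contact_force"])
```

```text
yaw now -3.23 tool z [ 1.e-03  2.e-04 -1.e+00] tcp [474.  238.1  57. ]  -> d [-0.5  0.4 50. ] spin -0.03
[0.3113179  0.39897037 0.26629691]
```

Well centred. Now I'll go down and close the jaws on the barrel.

>>> {"name": "drive_tool", "arguments": {
  "moves": [
    {"hand": 1, "dx": 0, "dy": 0, "dz": 15, "spin": 0},
    {"hand": 1, "dx": 0, "dy": 0, "dz": 30, "spin": 0},
    {"hand": 1, "dx": 0, "dy": 0, "dz": 42, "spin": 0},
    {"hand": 1, "dx": 0, "dy": 0, "dz": 49, "spin": 0},
    {"hand": 1, "dx": 0, "dy": 0, "dz": 49, "spin": 0},
    {"hand": 1, "dx": 0, "dy": 0, "dz": 49, "spin": 0},
    {"hand": 0.5, "dx": 0, "dy": 0, "dz": 49, "spin": 0},
    {"hand": 0.3, "dx": 0, "dy": 0, "dz": 49, "spin": 0},
    {"hand": 0, "dx": 0, "dy": 0, "dz": 49, "spin": 0},
    {"hand": 0, "dx": 0, "dy": 0, "dz": 49, "spin": 0},
    {"hand": 0, "dx": 0, "dy": 0, "dz": 49, "spin": 0},
    {"hand": 0, "dx": 0, "dy": 0, "dz": 49, "spin": 0},
    {"hand": 0, "dx": 0, "dy": 0, "dz": 49, "spin": 0},
    {"hand": 0, "dx": 0, "dy": 0, "dz": 49, "spin": 0}
  ],
  "force": 100
}}

```text
t: 4.9
tcp_pos: [0.4736, 0.2389, 0.008]
tcp_rot: [-3.14, 0.086, -0.001]
contact_force: [-0.8, 1.0, 5.3]
gripper_width: 0.0449
```

Run:
```python
from h import *
from station import env
o=env.get_obs();goto(o,.4735,.2377,.087,-3.2);print(o["contact_force"],o["gripper_width"])
```

```text
yaw now -3.16 tool z [ 9.e-04  6.e-04 -1.e+00] tcp [473.6 238.9   8. ]  -> d [  0.1   1.1 -79. ] spin 0.04
[-0.80765164  1.02698568  5.2971998 ] 0.04490371881020751
```

>>> {"name": "drive_tool", "arguments": {
  "moves": [
    {"hand": 0, "dx": 0, "dy": 0, "dz": -5, "spin": 0},
    {"hand": 0, "dx": 0, "dy": 0, "dz": -13, "spin": 0},
    {"hand": 0, "dx": 0, "dy": 0, "dz": -23, "spin": 0},
    {"hand": 0, "dx": 0, "dy": 0, "dz": -35, "spin": 0},
    {"hand": 0, "dx": 0, "dy": 0, "dz": -48, "spin": 0},
    {"hand": 0, "dx": 0, "dy": 0, "dz": -60, "spin": 0},
    {"hand": 0, "dx": 0, "dy": 0, "dz": -70, "spin": 0},
    {"hand": 0, "dx": 0, "dy": 0, "dz": -78, "spin": 0},
    {"hand": 0, "dx": 0, "dy": 0, "dz": -80, "spin": 0},
    {"hand": 0, "dx": 0, "dy": 0, "dz": -80, "spin": 0}
  ]
}}

```text
t: 5.9
tcp_pos: [0.4733, 0.2387, 0.0876]
tcp_rot: [-3.14, 0.086, -0.001]
contact_force: [0.1, 0.7, -6.2]
gripper_width: 0.0448
```

```bash
cat >> h.py <<'E'
def blower(s,lo,roi=None,hi=None):
    "fit the planes of barrel top: points with z>lo"
    pass
E
python3 - <<'E'
from h import *
from station import env
for n in("top","side"):
    s=env.snapshot(n);pickle.dump(s,open(f"pics/{n}2.pkl","wb"));cv2.imwrite(f"pics/{n}2.png",s["img"][:,:,::-1])
o=env.get_obs();goto(o,.4735,.2377,.087,-3.2);print(o["contact_force"],o["gripper_width"])
E
```

```text
yaw now -3.16 tool z [-8.e-04 -4.e-04 -1.e+00] tcp [472.9 238.4  87. ]  -> d [ 0.7  0.7 -0. ] spin 0.04
[ 0.52042053 -0.67474413 -5.10754324] 0.044735907905387465
```

View pics/side2.png

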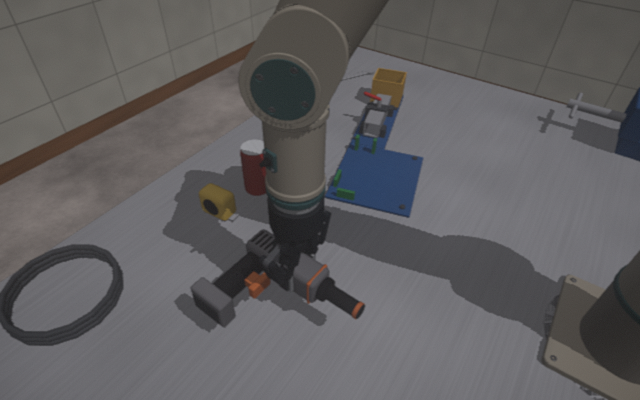

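View pics/top2.png

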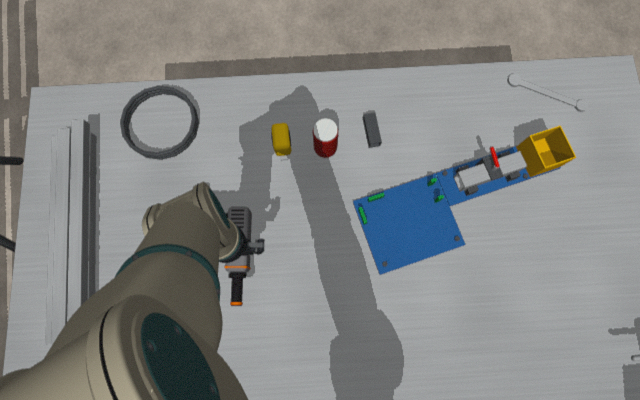

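Run:
```python
from h import *
s=load("side2");W=cloud(s)
z=W[...,2]
def pl(name,u0,u1,v0,v1,lo):
    w=W[v0:v1,u0:u1].reshape(-1,3);w=w[w[:,2]>lo]; print(name,len(w),np.round(np.median(w,0),4))
    A=np.c_[w[:,:2]-w[:,:2].mean(0),np.ones(len(w))];c,*_=np.linalg.lstsq(A,w[:,2],rcond=None);print(np.round(c,3))
for (u,v) in [(262,244),(270,240),(308,270),(313,272),(316,268),(215,290),(210,290),(220,300),(240,270),(340,295),(350,303)]: print(u,v,np.round(W[v,u]*1000,1),s["img"][v,u])
```

```text
262 244 [537.8 242.2 130.2] [36 35 36]
270 240 [533.2 228.  129.5] [59 58 59]
308 270 [449.9 241.4 128.6] [84 83 87]
313 272 [441.  241.3 130.3] [85 83 88]
316 268 [441.5 232.7 130.3] [85 83 87]
215 290 [538.1 346.1 129.1] [90 88 91]
210 290 [544.5 349.7 128.2] [91 89 93]
220 300 [520.5 354.2 129.3] [86 85 90]
240 270 [537.8 295.1 120.6] [37 38 39]
340 295 [391.9 242.9 114.4] [46 45 46]
350 303 [372.9 246.5 114.9] [44 43 45]
```

Run:
```python
from h import *
from station import env
o=env.get_obs();goto(o,.5779,-.1433,.095,105.7);print(o["joint_positions"])
```

```text
yaw now -3.16 tool z [-8.e-04 -4.e-04 -1.e+00] tcp [472.9 238.4  87. ]  -> d [125.9 375.4  -7.9] spin -108.86
[-0.57512845  0.67510938  0.08316906  1.97770508 -0.10974353  0.49388888
 -2.03924691]
```

>>> {"name": "drive_tool", "arguments": {
  "moves": [
    {"hand": 0, "dx": 2, "dy": 6, "dz": -2, "spin": -2},
    {"hand": 0, "dx": 6, "dy": 18, "dz": -4, "spin": -5},
    {"hand": 0, "dx": 12, "dy": 36, "dz": -6, "spin": -10},
    {"hand": 0, "dx": 20, "dy": 60, "dz": -8, "spin": -17},
    {"hand": 0, "dx": 29, "dy": 86, "dz": -8, "spin": -24},
    {"hand": 0, "dx": 38, "dy": 112, "dz": -8, "spin": -31},
    {"hand": 0, "dx": 47, "dy": 140, "dz": -8, "spin": -38},
    {"hand": 0, "dx": 56, "dy": 168, "dz": -8, "spin": -46},
    {"hand": 0, "dx": 65, "dy": 196, "dz": -8, "spin": -54},
    {"hand": 0, "dx": 75, "dy": 224, "dz": -8, "spin": -62},
    {"hand": 0, "dx": 84, "dy": 252, "dz": -8, "spin": -70},
    {"hand": 0, "dx": 93, "dy": 278, "dz": -8, "spin": -78},
    {"hand": 0, "dx": 102, "dy": 304, "dz": -8, "spin": -86},
    {"hand": 0, "dx": 110, "dy": 328, "dz": -8, "spin": -93},
    {"hand": 0, "dx": 117, "dy": 349, "dz": -8, "spin": -99},
    {"hand": 0, "dx": 122, "dy": 364, "dz": -8, "spin": -104},
    {"hand": 0, "dx": 125, "dy": 372, "dz": -8, "spin": -107.5},
    {"hand": 0, "dx": 126, "dy": 375, "dz": -8, "spin": -109},
    {"hand": 0, "dx": 126, "dy": 375, "dz": -8, "spin": -109},
    {"hand": 0, "dx": 126, "dy": 375, "dz": -8, "spin": -109}
  ]
}}

```text
t: 8.0
tcp_pos: [0.5781, -0.1418, 0.095]
tcp_rot: [-1.894, -2.506, -0.001]
contact_force: [0.2, 0.6, -5.5]
gripper_width: 0.0449
```

Run:
```python
from h import *
from station import env
for n in("top","side","wrist"):
    s=env.snapshot(n);pickle.dump(s,open(f"pics/{n}3.pkl","wb"));cv2.imwrite(f"pics/{n}3.png",s["img"][:,:,::-1])
o=env.get_obs();goto(o,.5779,-.1433,.095,105.7);print(o["contact_force"],o["gripper_width"],o["t"])
```

```text
yaw now 105.9 tool z [-0.e+00  3.e-04 -1.e+00] tcp [ 578.4 -141.7   95.4]  -> d [-1.4 -0.9  0.4] spin 0.2
[-0.17717672  0.41940897 -5.15088429] 0.04516708787074489 8.15
```

View pics/side3.png

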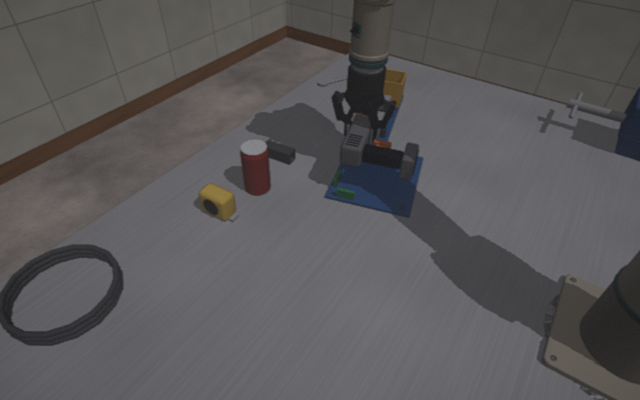

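View pics/top3.png

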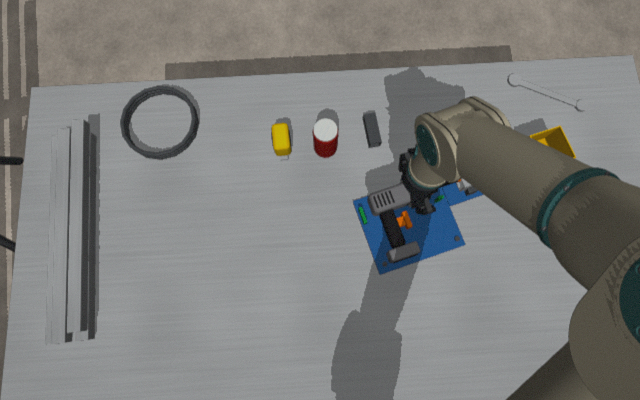

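View pics/wrist3.png

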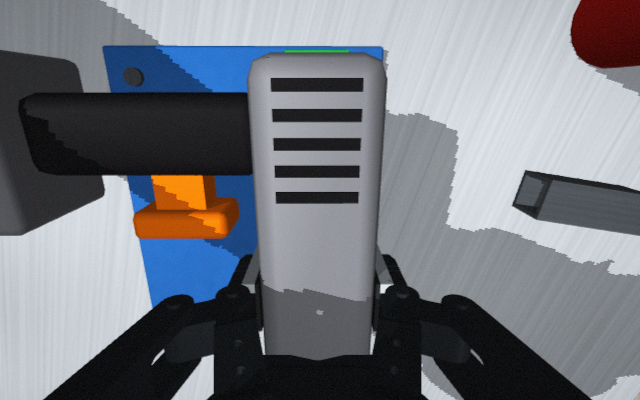

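Run:
```python
from h import *
from station import env
o=env.get_obs();R=Ro.from_rotvec(o["tcp_rot"]).as_matrix()
yaw=np.degrees(np.arctan2(R[1,0],R[0,0]))+180
def T(x,y,z,yaw):
    c,s=np.cos(np.radians(yaw)),np.sin(np.radians(yaw));M=np.eye(4);M[:2,:2]=[[c,-s],[s,c]];M[:3,3]=x,y,z;return M
xh=np.array([np.cos(np.radians(yaw)),np.sin(np.radians(yaw))])
og=o["tcp_pos"][:2]-.033*xh
B=T(*og,o["tcp_pos"][2]-.008,yaw);S=T(.569,-.1116,0,-74.3)
print("blower",np.round(B[:3,3]*1000,1),yaw)
def box(M,x0,x1,y0,y1,z):
    p=np.array([[x0,y0,z,1],[x1,y0,z,1],[x1,y1,z,1],[x0,y1,z,1]],float);p[:,:3]/=1000;return (p@M.T)[:,:3]
for n,c in(("top3",(340,140,480,280)),("side3",(310,60,450,220)),("wrist3",(0,0,640,400))):
    s=load(n);k=1 if n[0]=="w" else 4;a,b,cc,d=c
    im=cv2.resize(s["img"][b:d,a:cc,::-1],None,fx=k,fy=k,interpolation=cv2.INTER_CUBIC)
    def dr(P,col): cv2.polylines(im,[np.round(((proj(s,P)-[a,b])+.5)*k*8).astype(np.int32)],True,col,1,cv2.LINE_AA,3)
    dr(box(B,-60,80,-23,23,50),(0,0,255));dr(box(B,-62,2,-133,-105,50),(0,0,255))
    dr(box(S,-80,140,-145,45,8),(255,255,0));dr(box(S,-75,-67,-20,20,30),(0,255,0));dr(box(S,-45,-5,28,36,30),(0,255,0))
    cv2.imwrite(f"pics/ov_{n}.png",im)
    W=cloud(s);m=(W[...,2]>.129)&(W[...,2]<.142)
    kk,l,st,_=cv2.connectedComponentsWithStats(m.astype(np.uint8))
    for i in range(1,kk):
        if st[i,4]>40: p=W[l==i];r,bb=rect(p);print(n,st[i],np.round(r[0],1),np.round(r[1],1),round(r[2],1),"inB\n",np.round((np.c_[bb/1000,[0]*4,[1]*4]@np.linalg.inv(B).T)[:,:2]*1000,1).tolist())
```

```text
blower [ 569.3 -110.    87.4] 285.89710586886633
top3 [369 183  43  30 774] [562.  -94.1] [50.7 85.2] 15.0 inB
 [[-60.3, -27.3], [24.9, -28.7], [25.8, 22.0], [-59.5, 23.3]]
top3 [389 241  31  20 379] [ 448.2 -113.6] [26.1 64.1] 16.2 inB
 [[-61.6, -130.7], [2.4, -130.4], [2.3, -104.3], [-61.8, -104.6]]
side3 [635  88   5  22  71] [  81.2 -654.7] [  8.7 122.6] 2.6 inB
 [[329.5, -608.8], [448.8, -637.0], [450.8, -628.5], [331.5, -600.3]]
side3 [341 114  39  39 815] [ 574.2 -117. ] [ 78.7 138.9] 2.8 inB
 [[-68.4, -19.8], [66.9, -51.3], [84.7, 25.4], [-50.6, 56.8]]
side3 [402 143  17  22 268] [ 446.3 -114. ] [25.5 65.7] 16.0 inB
 [[-62.7, -132.3], [3.0, -132.1], [3.0, -106.6], [-62.7, -106.8]]
side3 [614 265  26  59 442] [54.1 13.9] [22.9 99.7] 15.6 inB
 [[-310.2, -472.7], [-210.5, -473.3], [-210.3, -450.3], [-310.1, -449.8]]
wrist3 [  216    52   204   309 38486] [ 569.4 -109.8] [ 72.9 118.9] 16.3 inB
 [[-59.4, -36.7], [59.6, -35.9], [59.0, 37.0], [-59.9, 36.2]]
wrist3 [   0  109   36  127 2530] [ 463.1 -119.8] [ 9.7 44.6] 5.7 inB
 [[-42.5, -105.7], [1.4, -113.6], [3.2, -104.0], [-40.8, -96.1]]
wrist3 [195 298  21  11 127] [ 537.2 -145.9] [7.5 2. ] 17.7 inB
 [[24.9, -44.5], [26.9, -44.5], [26.6, -36.9], [24.6, -37.0]]
wrist3 [420 298  21  11 129] [ 616.2 -123.4] [8.3 2. ] 14.0 inB
 [[24.6, 37.3], [26.6, 37.2], [26.9, 45.5], [24.9, 45.6]]
```

View pics/ov_top3.png

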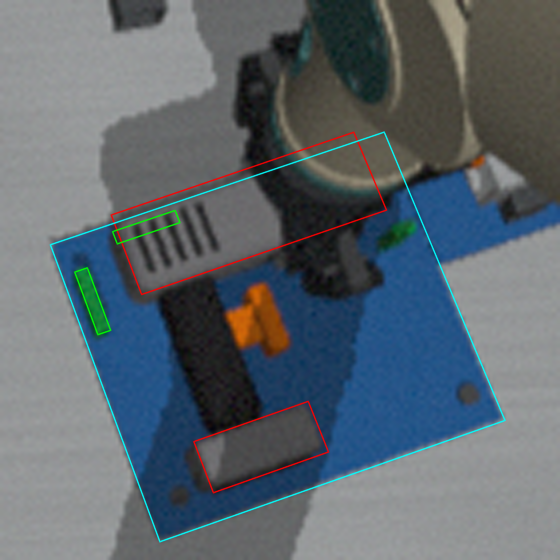

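View pics/ov_wrist3.png

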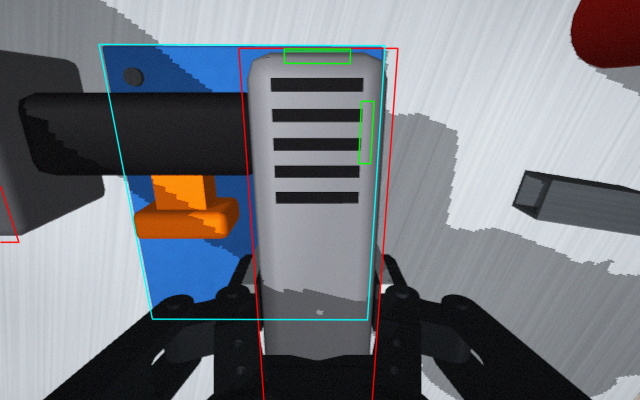

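>>> {"name": "drive_tool", "arguments": {
  "moves": [
    {"hand": 0, "dx": -1.5, "dy": -1, "dz": 8, "spin": 0},
    {"hand": 0, "dx": -1.5, "dy": -1, "dz": 20, "spin": 0},
    {"hand": 0, "dx": -1.5, "dy": -1, "dz": 32, "spin": 0},
    {"hand": 0, "dx": -1.5, "dy": -1, "dz": 44, "spin": 0},
    {"hand": 0, "dx": -1.5, "dy": -1, "dz": 55, "spin": 0},
    {"hand": 0, "dx": -1.5, "dy": -1, "dz": 64, "spin": 0},
    {"hand": 0, "dx": -1.5, "dy": -1, "dz": 70, "spin": 0},
    {"hand": 0, "dx": -1.5, "dy": -1, "dz": 74, "spin": 0},
    {"hand": 0, "dx": -1.5, "dy": -1, "dz": 75, "spin": 0},
    {"hand": 0, "dx": -1.5, "dy": -1, "dz": 75, "spin": 0}
  ]
}}

```text
t: 9.15
tcp_pos: [0.578, -0.1445, 0.0205]
tcp_rot: [1.894, 2.506, 0.0]
contact_force: [0.7, -0.6, -5.7]
gripper_width: 0.0448
```

Run:
```python
from h import *
from station import env
for n in("side",):
    s=env.snapshot(n);cv2.imwrite(f"pics/{n}4.png",cv2.resize(s["img"][60:220,300:460,::-1],None,fx=3.5,fy=3.5,interpolation=cv2.INTER_CUBIC))
o=env.get_obs();goto(o,.5779,-.1434,.016,105.7);print(o["contact_force"],o["torque"],o["gripper_width"],o["t"])
```

```text
yaw now 105.84 tool z [ 7.e-04 -1.e-04 -1.e+00] tcp [ 578.1 -144.5   20.7]  -> d [1.1 0.1 4.7] spin 0.14
[-0.00779919  1.13415358 -6.25571966] [-0.08670464 -0.15863687  0.0079442 ] 0.04514442437520828 9.2
```

View pics/side4.png

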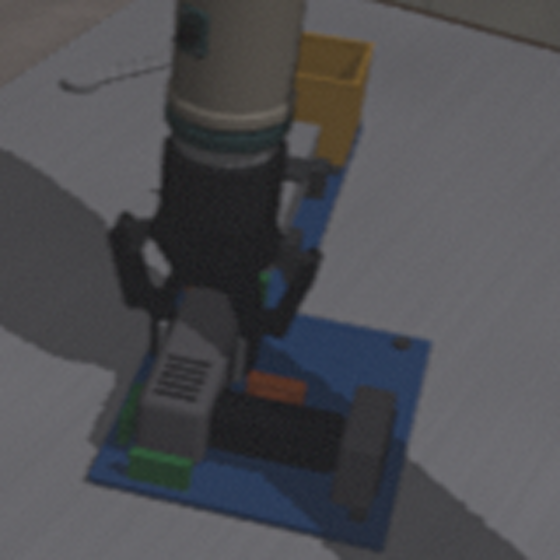

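>>> {"name": "drive_tool", "arguments": {
  "moves": [
    {"hand": 0, "dx": 0, "dy": 0, "dz": 1, "spin": 0},
    {"hand": 0, "dx": 0, "dy": 0, "dz": 2, "spin": 0},
    {"hand": 0, "dx": 0, "dy": 0, "dz": 3, "spin": 0},
    {"hand": 0, "dx": 0, "dy": 0, "dz": 4, "spin": 0},
    {"hand": 0, "dx": 0, "dy": 0, "dz": 4.5, "spin": 0},
    {"hand": 0, "dx": 0, "dy": 0, "dz": 4.5, "spin": 0},
    {"hand": 0, "dx": 0, "dy": 0, "dz": 4.5, "spin": 0}
  ]
}}

```text
t: 9.9
tcp_pos: [0.5779, -0.1445, 0.0161]
tcp_rot: [1.894, 2.506, -0.0]
contact_force: [-1.0, -0.0, -1.6]
gripper_width: 0.0451
```

>>> {"name": "drive_tool", "arguments": {
  "moves": [
    {"hand": 0, "dx": 0, "dy": 0, "dz": 0.5, "spin": 0},
    {"hand": 0, "dx": 0, "dy": 0, "dz": 0.8, "spin": 0},
    {"hand": 0, "dx": 0, "dy": 0, "dz": 0.8, "spin": 0},
    {"hand": 0.6, "dx": 0, "dy": 0, "dz": 0.8, "spin": 0},
    {"hand": 0.7, "dx": 0, "dy": 0, "dz": 0.8, "spin": 0},
    {"hand": 0.85, "dx": 0, "dy": 0, "dz": 0.8, "spin": 0},
    {"hand": 1, "dx": 0, "dy": 0, "dz": 0.8, "spin": 0},
    {"hand": 1, "dx": 0, "dy": 0, "dz": 0.8, "spin": 0},
    {"hand": 1, "dx": 0, "dy": 0, "dz": 0.8, "spin": 0},
    {"hand": 1, "dx": 0, "dy": 0, "dz": 0.8, "spin": 0}
  ]
}}

```text
t: 10.9
tcp_pos: [0.5778, -0.1444, 0.015]
tcp_rot: [-1.894, -2.506, -0.0]
contact_force: [0.6, -0.1, -0.0]
gripper_width: 0.0856
```

Run:
```python
from h import *
from station import env
o=env.get_obs();goto(o,.5779,-.1434,.13,105.7);print(o["contact_force"],o["gripper_width"],o["t"])
```

```text
yaw now 105.84 tool z [ 0.  0. -1.] tcp [ 577.8 -144.4   15. ]  -> d [   1.     0.3 -115. ] spin 0.14
[ 0.62370684 -0.07916766 -0.00310808] 0.08556636987109566 10.9
```

>>> {"name": "drive_tool", "arguments": {
  "moves": [
    {"hand": 1, "dx": 0, "dy": 0, "dz": -10, "spin": 0},
    {"hand": 1, "dx": 0, "dy": 0, "dz": -30, "spin": 0},
    {"hand": 1, "dx": 0, "dy": 0, "dz": -60, "spin": 0},
    {"hand": 1, "dx": 0, "dy": 0, "dz": -95, "spin": 0},
    {"hand": 1, "dx": 0, "dy": 0, "dz": -130, "spin": 0},
    {"hand": 1, "dx": 0, "dy": 0, "dz": -165, "spin": 0},
    {"hand": 1, "dx": 0, "dy": 0, "dz": -180, "spin": 0},
    {"hand": 1, "dx": 0, "dy": 0, "dz": -185, "spin": 0},
    {"hand": 1, "dx": 0, "dy": 0, "dz": -185, "spin": 0}
  ]
}}

```text
t: 11.8
tcp_pos: [0.5776, -0.1447, 0.2]
tcp_rot: [1.894, 2.506, -0.001]
contact_force: [-0.4, 0.8, -0.1]
gripper_width: 0.0855
```

```bash
cat > ov.py <<'E'
from h import *
from station import env
import sys
tag=sys.argv[1]
def T(x,y,z,yaw):
    c,s=np.cos(np.radians(yaw)),np.sin(np.radians(yaw));M=np.eye(4);M[:2,:2]=[[c,-s],[s,c]];M[:3,3]=x,y,z;return M
S=T(.569,-.1116,0,-74.3);B=S@T(0,0,.008,0)
def box(M,x0,x1,y0,y1,z):
    p=np.array([[x0,y0,z,1],[x1,y0,z,1],[x1,y1,z,1],[x0,y1,z,1]],float);p[:,:3]/=1000;return (p@M.T)[:,:3]
for n,c in(("top",(340,140,480,280)),("side",(310,60,450,220)),("wrist",(0,0,640,400))):
    s=env.snapshot(n);k=1 if n[0]=="w" else 4;a,b,cc,d=c
    im=cv2.resize(s["img"][b:d,a:cc,::-1],None,fx=k,fy=k,interpolation=cv2.INTER_CUBIC)
    def dr(P,col): cv2.polylines(im,[np.round(((proj(s,P)-[a,b])+.5)*k*8).astype(np.int32)],True,col,1,cv2.LINE_AA,3)
    cv2.imwrite(f"pics/{n}{tag}.png",im)
    dr(box(B,-60,80,-23,23,50),(0,0,255));dr(box(B,-62,2,-133,-105,50),(0,0,255));dr(box(B,88,150,-12,12,25),(0,0,255))
    dr(box(S,-80,140,-145,45,8),(255,255,0));dr(box(S,-75,-67,-20,20,30),(0,255,0));dr(box(S,-45,-5,28,36,30),(0,255,0))
    cv2.imwrite(f"pics/ov_{n}{tag}.png",im)
    W=cloud(s);Ws=np.einsum('ij,abj->abi',np.linalg.inv(S)[:3,:3],W)+np.linalg.inv(S)[:3,3];Ws*=1000
    x,y,z=Ws[...,0],Ws[...,1],Ws[...,2]
    H,Sa,V=cv2.split(cv2.cvtColor(s["img"],cv2.COLOR_RGB2HSV))
    def st(nm,m):
        m=m&np.isfinite(z)
        if m.sum()>8: q=Ws[m];print(n,nm,m.sum(),"lo",np.round(np.percentile(q,2,0),1),"hi",np.round(np.percentile(q,98,0),1),"med",np.round(np.median(q,0),1))
    inb=(x>-90)&(x<165)&(y>-150)&(y<50)
    st("barreltop",inb&(z>53)&(z<63)&(y>-40)&(y<40)&(x<82));st("foot",inb&(z>53)&(z<63)&(y<-95)&(y>-150))
    og=(H>4)&(H<16)&(Sa>140)
    st("trigger",inb&og&(y<-30)&(z>15)&(z<60));st("tip",inb&og&(x>135)&(z>12)); st("trigface",inb&og&(y<-30)&(z>15)&(z<60)&(x>-2))
    nz=inb&(x>94)&(x<106)&(abs(y)<17)&(z>25);st("nozzle",nz)
    for p0,nm in (((113.,25.),"post+"),((113,-25),"post-")): st(nm,inb&(H>45)&(H<90)&(Sa>100)&(abs(x-p0[0])<14)&(abs(y-p0[1])<14))
o=env.get_obs();print(o["t"],o["contact_force"]);goto(o,.5779,-.1434,.13,105.7)
E
python3 ov.py 5
```

```text
top barreltop 1011 lo [-53.6 -20.4  53.3] hi [75.3 20.5 60.4] med [10.8 -0.3 56.7]
top foot 300 lo [ -58.6 -129.7   53.4] hi [   1.7 -105.5   59.6] med [ -29.4 -117.8   56.4]
top trigger 143 lo [-17.8 -72.6  29.8] hi [  9.3 -38.4  46.1] med [ -0.7 -56.   41.7]
top tip 29 lo [141.4 -11.5  36.3] hi [149.4   9.   46.6] med [145.6  -2.1  43.3]
top trigface 86 lo [ -1.5 -72.8  33.6] hi [  9.7 -38.1  46.1] med [  3.4 -56.4  42.8]
side barreltop 707 lo [-55.3 -23.1  53.7] hi [73.8 18.2 60. ] med [ 2.6 -3.1 57.5]
side foot 239 lo [ -59.3 -132.5   53.5] hi [   0.2 -107.9   59.9] med [ -32.1 -120.2   57.6]
wrist barreltop 6656 lo [-53.9 -20.4  53.7] hi [75.2 20.3 58.3] med [ 3.9 -0.1 56.5]
wrist foot 2100 lo [ -58.2 -129.4   53.5] hi [   1.6 -105.6   58.1] med [ -30.2 -116.8   56.5]
wrist trigger 880 lo [-17.  -72.1  31.8] hi [  9.3 -36.9  44.8] med [ -0.5 -54.4  42. ]
wrist tip 137 lo [142.  -11.6  34.2] hi [149.   11.8  45.4] med [145.3  -0.4  42.7]
wrist trigface 528 lo [ -1.5 -72.5  30.5] hi [  9.4 -36.5  45. ] med [  3.4 -54.2  43.2]
wrist nozzle 180 lo [ 96.2 -11.4  32.7] hi [105.7  11.2  44.5] med [ 1.011e+02 -1.000e-01  4.200e+01]
wrist post+ 204 lo [108.   18.8   9.9] hi [121.4  25.8  47.5] med [109.3  21.9  40.6]
wrist post- 185 lo [107.9 -24.9  10. ] hi [120.8 -17.4  47.8] med [108.9 -21.5  43.7]
11.95 [0.09699549 0.34733361 0.97824263]
yaw now 105.85 tool z [-3.e-03  5.e-04 -1.e+00] tcp [ 576.7 -144.5  198.3]  -> d [ 0.6  1.6 68.3] spin 0.15
```

View pics/ov_top5.png

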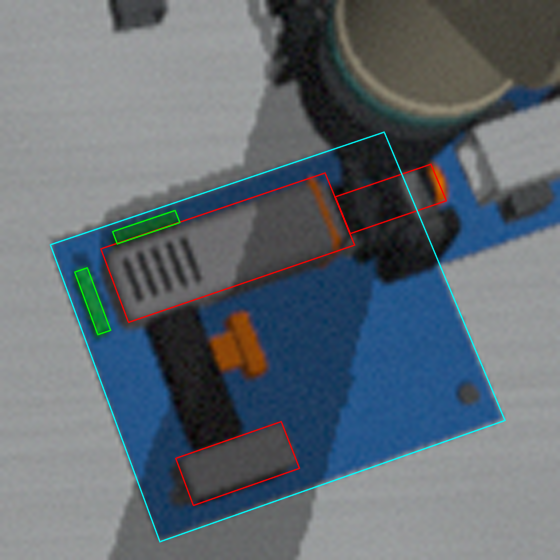

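View pics/ov_side5.png

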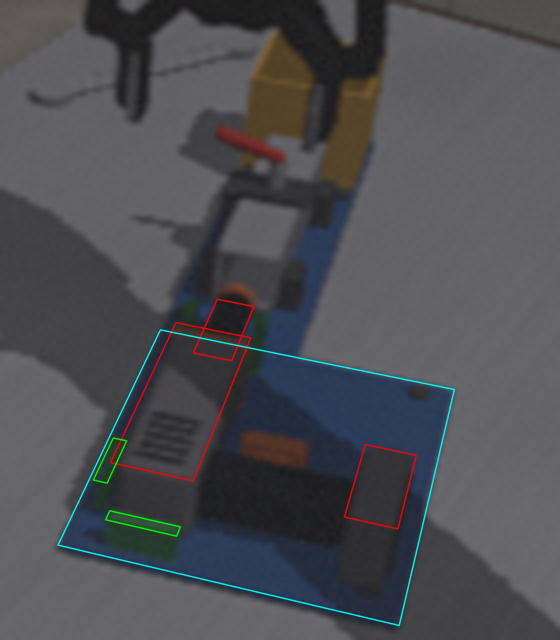

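View pics/ov_wrist5.png

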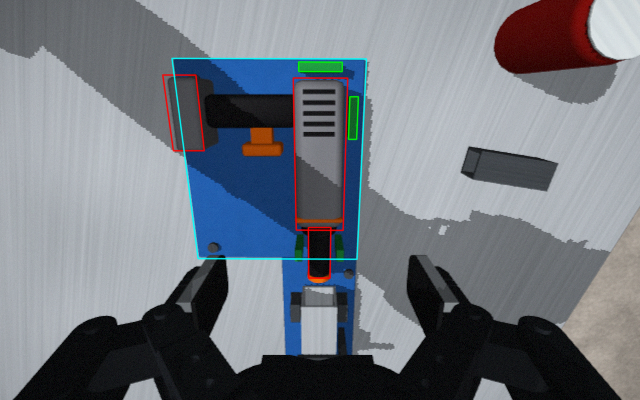

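The blower lies in the rest. Edges read in the station frame match the expected rested pose to about 1 mm, with the tip at x about 149 and y about 0, and the trigger is out (face at x about 9.4). Next I'll turn the gripper over the handle and, while still in the air, check how `hand` maps to opening.

Run:
```python
from h import *
from station import env
o=env.get_obs();print(o["joint_positions"]);goto(o,.5082,-.1058,.13,15.7)
```

```text
[ 0.58131965  0.65387935 -0.62347985  1.69914819  0.45460407  0.9408552
  0.05778154]
yaw now 105.85 tool z [-3.e-03  5.e-04 -1.e+00] tcp [ 576.7 -144.5  198.3]  -> d [ 55.8 -55.2  68.6] spin 90.15
```

>>> {"name": "drive_tool", "arguments": {
  "moves": [
    {"hand": 0.6, "dx": 5, "dy": -5, "dz": 0, "spin": 6},
    {"hand": 0.6, "dx": 10, "dy": -10, "dz": 0, "spin": 14},
    {"hand": 0.6, "dx": 15, "dy": -15, "dz": 0, "spin": 22},
    {"hand": 0.6, "dx": 20, "dy": -20, "dz": 0, "spin": 30},
    {"hand": 0.6, "dx": 25, "dy": -25, "dz": 0, "spin": 38},
    {"hand": 0.6, "dx": 30, "dy": -30, "dz": 5, "spin": 46},
    {"hand": 0.6, "dx": 35, "dy": -35, "dz": 10, "spin": 54},
    {"hand": 0.6, "dx": 40, "dy": -40, "dz": 15, "spin": 62},
    {"hand": 0.6, "dx": 45, "dy": -45, "dz": 20, "spin": 70},
    {"hand": 0.6, "dx": 50, "dy": -50, "dz": 25, "spin": 78},
    {"hand": 0.6, "dx": 55, "dy": -55, "dz": 30, "spin": 85},
    {"hand": 0.6, "dx": 56, "dy": -55, "dz": 35, "spin": 90},
    {"hand": 0.6, "dx": 56, "dy": -55, "dz": 38, "spin": 90},
    {"hand": 0.6, "dx": 56, "dy": -55, "dz": 38, "spin": 90}
  ],
  "force": 20
}}

```text
t: 13.35
tcp_pos: [0.509, -0.1054, 0.1609]
tcp_rot: [-3.111, -0.437, 0.003]
contact_force: [-0.4, -1.2, -0.1]
gripper_width: 0.051
```

>>> {"name": "drive_tool", "arguments": {
  "moves": [
    {"hand": 0.52, "dx": 0, "dy": 0, "dz": 0, "spin": 0},
    {"hand": 0.52, "dx": 0, "dy": 0, "dz": 0, "spin": 0},
    {"hand": 0.52, "dx": 0, "dy": 0, "dz": 0, "spin": 0}
  ]
}}

```text
t: 13.65
tcp_pos: [0.5098, -0.1058, 0.1621]
tcp_rot: [-3.112, -0.433, -0.001]
contact_force: [-0.3, 0.3, -0.4]
gripper_width: 0.0446
```

>>> {"name": "drive_tool", "arguments": {
  "moves": [
    {"hand": 1, "dx": 0, "dy": 0, "dz": 0, "spin": 0},
    {"hand": 1, "dx": 0, "dy": 0, "dz": 0, "spin": 0},
    {"hand": 1, "dx": 0, "dy": 0, "dz": 0, "spin": 0},
    {"hand": 1, "dx": 0, "dy": 0, "dz": 0, "spin": 0}
  ]
}}

```text
t: 14.05
tcp_pos: [0.5096, -0.1056, 0.1621]
tcp_rot: [3.112, 0.433, 0.0]
contact_force: [0.4, 0.1, 0.4]
gripper_width: 0.0857
```

Run:
```python
from h import *
from station import env
s=env.snapshot("wrist");cv2.imwrite("pics/wrist6.png",s["img"][:,:,::-1])
o=env.get_obs();print(o["gripper_width"]);goto(o,.5082,-.1058,.013,15.7)
```

```text
0.08545703618818751
yaw now 15.85 tool z [ 1.e-04 -0.e+00 -1.e+00] tcp [ 509.6 -105.6  162.1]  -> d [ -1.4  -0.2 149.1] spin 0.15
```

View pics/wrist6.png

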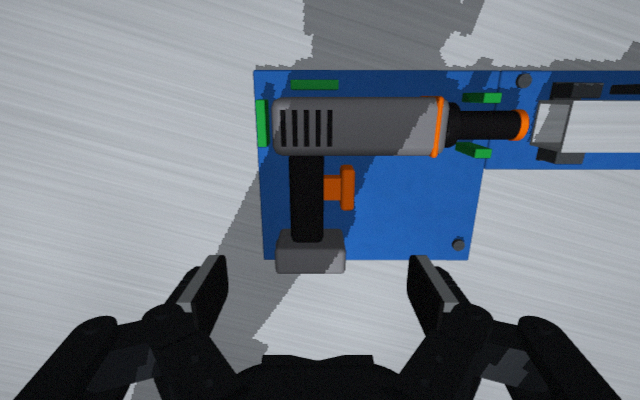

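>>> {"name": "drive_tool", "arguments": {
  "moves": [
    {"hand": 1, "dx": -1, "dy": 0, "dz": 20, "spin": 0},
    {"hand": 1, "dx": -1, "dy": 0, "dz": 45, "spin": 0},
    {"hand": 1, "dx": -1, "dy": 0, "dz": 70, "spin": 0},
    {"hand": 1, "dx": -1, "dy": 0, "dz": 90, "spin": 0},
    {"hand": 1, "dx": -1, "dy": 0, "dz": 105, "spin": 0},
    {"hand": 1, "dx": -1, "dy": 0, "dz": 118, "spin": 0},
    {"hand": 1, "dx": -1, "dy": 0, "dz": 130, "spin": 0},
    {"hand": 1, "dx": -1, "dy": 0, "dz": 140, "spin": 0},
    {"hand": 1, "dx": -1, "dy": 0, "dz": 147, "spin": 0},
    {"hand": 1, "dx": -1, "dy": 0, "dz": 147, "spin": 0},
    {"hand": 1, "dx": -1, "dy": 0, "dz": 147, "spin": 0}
  ]
}}

```text
t: 15.2
tcp_pos: [0.5089, -0.1059, 0.0152]
tcp_rot: [3.112, 0.433, 0.001]
contact_force: [-0.0, 0.2, -0.2]
gripper_width: 0.0855
```

```bash
python3 ov.py 7
```

```text
top barreltop 298 lo [-56.  -19.1  53.4] hi [-11.2  20.7  60.1] med [-36.9   2.6  56.6]
top foot 305 lo [ -58.1 -130.2   53.6] hi [   1.5 -105.7   59.5] med [ -29.1 -117.9   56.5]
side barreltop 704 lo [-55.6 -22.9  53.6] hi [72.5 18.4 59.9] med [ 2.6 -2.8 57.5]
side foot 239 lo [ -59.1 -132.5   53.6] hi [   0.6 -107.7   59.6] med [ -32.6 -120.    57.6]
side post+ 11 lo [109.6  17.5  40.1] hi [119.6  24.   49.4] med [112.5  20.7  47.6]
wrist barreltop 49440 lo [-52.9 -20.1  53.9] hi [74.1 20.1 58. ] med [11.   2.1 56.5]
wrist trigger 4471 lo [-15.9 -70.6  25.7] hi [  9.1 -36.5  44.5] med [ -0.5 -50.2  39.5]
wrist trigface 2684 lo [ -1.5 -71.3  24.9] hi [  9.3 -36.4  44.6] med [  3.3 -48.6  43. ]
wrist nozzle 21 lo [102.  -10.1  38. ] hi [105.   -7.6  40.6] med [103.4  -9.2  39.1]
wrist post+ 408 lo [107.2  18.7   8.1] hi [109.7  26.1  25.1] med [108.5  23.7  20.3]
wrist post- 672 lo [107.3 -25.3  24. ] hi [119.3 -17.5  39. ] med [108.7 -21.   32. ]
15.35 [-0.0749641  -0.04894517  0.32215386]
yaw now 15.84 tool z [ 1.1e-03 -2.0e-04 -1.0e+00] tcp [ 509.1 -106.    15.6]  -> d [  56.1   54.8 -114.4] spin -89.86
```

>>> {"name": "drive_tool", "arguments": {
  "moves": [
    {"hand": 0.9, "dx": 0, "dy": 0, "dz": 0, "spin": 0},
    {"hand": 0.8, "dx": 0, "dy": 0, "dz": 0, "spin": 0},
    {"hand": 0.75, "dx": 0, "dy": 0, "dz": 0, "spin": 0},
    {"hand": 0.72, "dx": 0, "dy": 0, "dz": 0, "spin": 0},
    {"hand": 0.69, "dx": 0, "dy": 0, "dz": 0, "spin": 0},
    {"hand": 0.67, "dx": 0, "dy": 0, "dz": 0, "spin": 0},
    {"hand": 0.65, "dx": 0, "dy": 0, "dz": 0, "spin": 0},
    {"hand": 0.65, "dx": 0, "dy": 0, "dz": 0, "spin": 0}
  ],
  "force": 20
}}

```text
t: 16.15
tcp_pos: [0.509, -0.1063, 0.0152]
tcp_rot: [3.111, 0.432, 0.001]
contact_force: [0.6, -4.1, 2.9]
gripper_width: 0.0556
```

```bash
python3 ov.py 8
```

```text
top barreltop 308 lo [-56.2 -19.4  53.2] hi [-10.1  20.8  60.7] med [-37.1   3.1  56.6]
top foot 295 lo [ -58.8 -129.7   53.4] hi [   1.5 -105.5   60.2] med [ -29.2 -117.5   56.4]
side barreltop 710 lo [-55.5 -23.2  53.7] hi [72.4 18.5 59.7] med [ 1.2 -3.1 57.6]
side foot 240 lo [ -59.2 -132.5   53.3] hi [   0.9 -107.8   59.6] med [ -32.6 -120.3   57.5]
side post+ 10 lo [109.3  17.3  46.9] hi [121.1  24.2  48.7] med [114.5  20.4  48.2]
wrist barreltop 49963 lo [-52.8 -20.2  53.9] hi [74.1 20.1 58. ] med [11.1  2.1 56.5]
wrist trigger 4006 lo [-16.1 -71.   25.7] hi [  5.4 -36.5  44.5] med [ -3.4 -50.   41.6]
wrist trigface 1674 lo [ -1.8 -71.7  24.9] hi [  5.8 -36.4  44.7] med [  1.7 -49.2  43.3]
wrist nozzle 16 lo [101.2 -10.4  37.2] hi [105.8  -7.5  41.2] med [104.   -9.4  38.8]
wrist post+ 387 lo [107.1  18.5   7.7] hi [109.8  26.1  24.7] med [108.6  24.   19.9]
wrist post- 649 lo [107.4 -25.2  23.9] hi [118.9 -17.6  38.8] med [108.8 -21.1  31.5]
16.3 [ 1.87169267 -3.76906135  3.01406198]
yaw now 15.84 tool z [ 6.e-04 -2.e-04 -1.e+00] tcp [ 509.  -106.    15.1]  -> d [  56.2   54.8 -114.8] spin -89.86
```

View pics/wrist8.png

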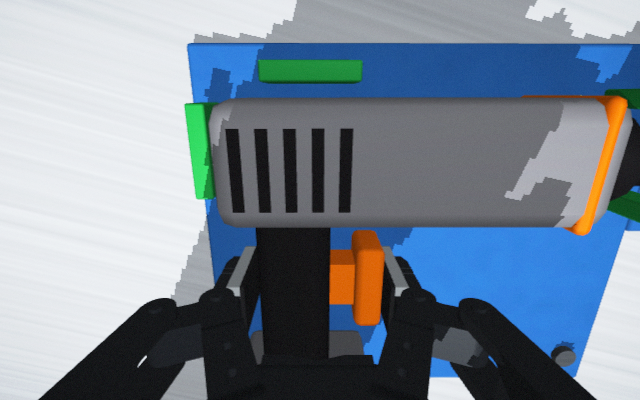

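Trigger travel is now about 3.5 mm and the blower hasn't moved. I'll close to about 51 mm, which is low (window 53 to 49 mm), and hold.

>>> {"name": "drive_tool", "arguments": {
  "moves": [
    {"hand": 0.63, "dx": 0, "dy": 0, "dz": 0, "spin": 0},
    {"hand": 0.615, "dx": 0, "dy": 0, "dz": 0, "spin": 0},
    {"hand": 0.6, "dx": 0, "dy": 0, "dz": 0, "spin": 0},
    {"hand": 0.6, "dx": 0, "dy": 0, "dz": 0, "spin": 0},
    {"hand": 0.6, "dx": 0, "dy": 0, "dz": 0, "spin": 0},
    {"hand": 0.6, "dx": 0, "dy": 0, "dz": 0, "spin": 0},
    {"hand": 0.6, "dx": 0, "dy": 0, "dz": 0, "spin": 0}
  ]
}}

```text
t: 17.0
tcp_pos: [0.5088, -0.1059, 0.0151]
tcp_rot: [3.112, 0.433, 0.001]
contact_force: [0.7, -4.0, 4.3]
gripper_width: 0.0513
```

```bash
python3 ov.py 9
```

```text
top barreltop 292 lo [-55.9 -18.7  53.5] hi [-11.   20.4  60.1] med [-36.6   3.6  56.6]
top foot 297 lo [ -58.1 -129.7   53.3] hi [   1.1 -105.8   60.1] med [ -28.6 -118.    56.6]
side barreltop 699 lo [-55.8 -22.9  53.8] hi [72.2 18.3 60.1] med [ 2.3 -2.8 57.6]
side foot 240 lo [ -59.2 -132.5   53.8] hi [  -0.5 -107.7   59.9] med [ -32.6 -120.2   57.5]
side post+ 9 lo [109.3  18.6  40.7] hi [117.6  23.9  49.7] med [113.1  20.3  47.6]
wrist barreltop 49910 lo [-52.9 -20.1  53.9] hi [74.1 20.1 58. ] med [11.1  2.2 56.5]
wrist trigger 3697 lo [-16.1 -71.1  25.4] hi [  3.1 -36.5  44.5] med [ -5.1 -49.9  42.1]
wrist trigface 1142 lo [ -1.9 -71.5  25.1] hi [  3.6 -36.3  44.6] med [  0.6 -49.4  43.2]
wrist nozzle 11 lo [ 95.7 -10.3  37.7] hi [104.5  -8.5  44.7] med [103.1  -9.9  39. ]
wrist post+ 364 lo [107.3  18.8   7.8] hi [109.8  26.   24.4] med [108.5  23.9  19.7]
wrist post- 617 lo [107.3 -25.2  23.8] hi [119.  -17.6  38.2] med [108.7 -21.2  31.7]
17.15 [ 2.26330318 -4.38501103  3.04492466]
yaw now 15.84 tool z [ 2.e-04  0.e+00 -1.e+00] tcp [ 508.8 -105.9   15. ]  -> d [  56.3   55.  -114.9] spin -89.86
```

View pics/wrist9.png

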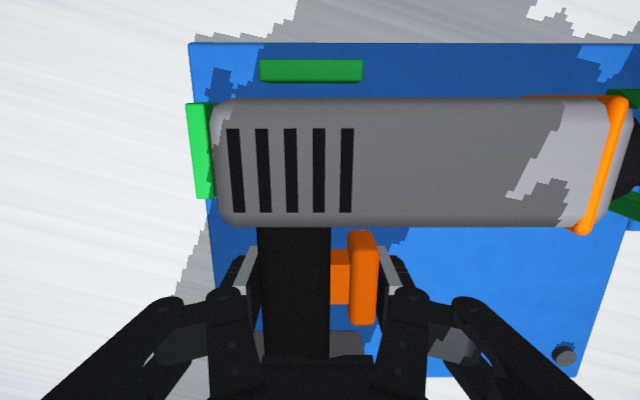

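The trigger face moved 5.9 mm, from 9.4 to 3.5. That puts it on low, the blower hasn't shifted, and it was held for about 0.6 s. Next I'll squeeze through to full, letting the tool follow back a few millimetres.

>>> {"name": "drive_tool", "arguments": {
  "moves": [
    {"hand": 0.57, "dx": 0, "dy": -1.5, "dz": 0, "spin": 0},
    {"hand": 0.53, "dx": 0, "dy": -3, "dz": 0, "spin": 0},
    {"hand": 0.48, "dx": 0, "dy": -4, "dz": 0, "spin": 0},
    {"hand": 0.48, "dx": 0, "dy": -4, "dz": 0, "spin": 0},
    {"hand": 0.48, "dx": 0, "dy": -4, "dz": 0, "spin": 0},
    {"hand": 0.48, "dx": 0, "dy": -4, "dz": 0, "spin": 0},
    {"hand": 0.48, "dx": 0, "dy": -4, "dz": 0, "spin": 0},
    {"hand": 0.48, "dx": 0, "dy": -4, "dz": 0, "spin": 0}
  ],
  "force": 30
}}

```text
t: 17.95
tcp_pos: [0.5076, -0.102, 0.0159]
tcp_rot: [3.112, 0.431, 0.001]
contact_force: [-0.9, -2.4, 11.7]
gripper_width: 0.042
```

```bash
python3 ov.py 10
```

```text
top barreltop 264 lo [-56.5 -18.9  53.4] hi [-16.2  20.4  60.3] med [-39.3   3.1  56.5]
top foot 299 lo [ -59.9 -129.5   53.5] hi [   0.3 -105.3   60.4] med [ -29.2 -117.9   56.6]
side barreltop 695 lo [-55.9 -22.8  53.7] hi [71.2 18.5 59.9] med [ 1.1 -2.7 57.6]
side foot 237 lo [ -60.2 -132.    53.8] hi [   0.2 -107.8   59.6] med [ -33.  -120.    57.6]
wrist barreltop 49322 lo [-53.6 -20.1  53.9] hi [73.1 20.1 58. ] med [10.4  2.1 56.5]
wrist trigger 2715 lo [-17.3 -71.5  24.8] hi [ -4.7 -36.4  44.6] med [-10.7 -48.8  43. ]
wrist post+ 215 lo [107.4  19.2   7.6] hi [110.1  26.1  21.3] med [108.6  24.4  15. ]
wrist post- 396 lo [107.2 -25.2  24.4] hi [116.3 -17.6  35.2] med [108.6 -21.7  30.3]
18.1 [-0.03278309 -2.81816169 12.44387068]
yaw now 15.77 tool z [ 3.e-04 -0.e+00 -1.e+00] tcp [ 507.5 -101.9   15.9]  -> d [  56.5   59.  -114.1] spin -89.93
```

View pics/wrist10.png

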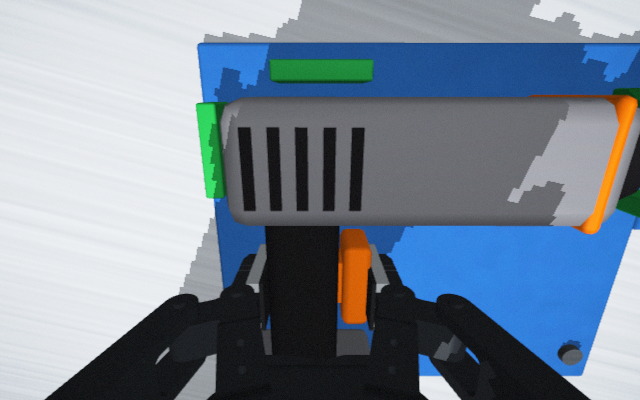

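Full: the face is at about -4.6, roughly 13 mm of travel and at the stop. I'll hold it longer, then open.

>>> {"name": "drive_tool", "arguments": {
  "moves": [
    {"hand": 0.48, "dx": 0, "dy": 0, "dz": 0, "spin": 0},
    {"hand": 0.48, "dx": 0, "dy": 0, "dz": 0, "spin": 0},
    {"hand": 0.48, "dx": 0, "dy": 0, "dz": 0, "spin": 0},
    {"hand": 0.48, "dx": 0, "dy": 0, "dz": 0, "spin": 0},
    {"hand": 0.48, "dx": 0, "dy": 0, "dz": 0, "spin": 0},
    {"hand": 0.48, "dx": 0, "dy": 0, "dz": 0, "spin": 0},
    {"hand": 0.48, "dx": 0, "dy": 0, "dz": 0, "spin": 0},
    {"hand": 0.48, "dx": 0, "dy": 0, "dz": 0, "spin": 0}
  ]
}}

```text
t: 18.9
tcp_pos: [0.5075, -0.1019, 0.0159]
tcp_rot: [3.112, 0.431, 0.0]
contact_force: [-0.1, -3.2, 13.1]
gripper_width: 0.0423
```

>>> {"name": "drive_tool", "arguments": {
  "moves": [
    {"hand": 0.52, "dx": 0, "dy": 0, "dz": 0, "spin": 0},
    {"hand": 0.56, "dx": 0, "dy": 1, "dz": 0, "spin": 0},
    {"hand": 0.6, "dx": 0, "dy": 2, "dz": 0, "spin": 0},
    {"hand": 0.64, "dx": 0, "dy": 3, "dz": 0, "spin": 0},
    {"hand": 0.68, "dx": 0, "dy": 4, "dz": 0, "spin": 0},
    {"hand": 0.74, "dx": 0, "dy": 4, "dz": 0, "spin": 0},
    {"hand": 0.85, "dx": 0, "dy": 4, "dz": 0, "spin": 0},
    {"hand": 1, "dx": 0, "dy": 4, "dz": 0, "spin": 0},
    {"hand": 1, "dx": 0, "dy": 4, "dz": 0, "spin": 0},
    {"hand": 1, "dx": 0, "dy": 4, "dz": 0, "spin": 0},
    {"hand": 1, "dx": 0, "dy": 4, "dz": 0, "spin": 0}
  ]
}}

```text
t: 20.0
tcp_pos: [0.5087, -0.1059, 0.0151]
tcp_rot: [3.112, 0.433, 0.0]
contact_force: [0.7, -0.5, 0.2]
gripper_width: 0.0853
```

```bash
python3 ov.py 11
```

```text
top barreltop 333 lo [-61.2 -19.9  53.2] hi [-10.9  20.1  60.4] med [-39.6   2.3  56.7]
top foot 301 lo [ -65.2 -129.9   53.5] hi [  -5.1 -105.9   60. ] med [ -35.1 -117.8   56.3]
side barreltop 717 lo [-62.  -23.8  53.7] hi [67.1 17.7 60.1] med [-2.6 -3.7 57.5]
side foot 241 lo [ -66.1 -132.5   54.2] hi [  -6.8 -108.    60. ] med [ -39.2 -120.6   57.5]
wrist barreltop 49742 lo [-58.2 -20.9  53.9] hi [68.8 19.4 58. ] med [ 5.6  1.4 56.5]
wrist trigger 4498 lo [-22.4 -71.2  25.4] hi [  3.2 -37.1  44.4] med [ -6.5 -50.7  39.5]
wrist trigface 1205 lo [ -1.9 -72.3  25.1] hi [  3.6 -37.   44.6] med [  0.7 -49.2  43.3]
wrist nozzle 589 lo [ 94.2 -12.   32.4] hi [103.5   9.9  44. ] med [96.7 -1.9 41.5]
wrist post+ 626 lo [107.3  18.6   7.7] hi [109.8  25.9  24. ] med [108.4  22.5  16.7]
wrist post- 796 lo [107.5 -25.3  20.6] hi [119.4 -17.6  38.1] med [108.7 -20.9  29.9]
20.15 [ 0.56638892 -0.47618571  0.73536461]
yaw now 15.84 tool z [ 1.e-04 -0.e+00 -1.e+00] tcp [ 508.7 -105.9   15. ]  -> d [  56.4   55.  -114.9] spin -89.86
```

View pics/wrist11.png

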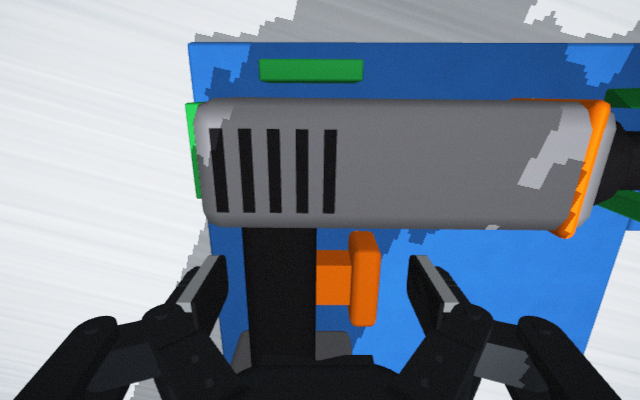

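After release the blower has slid about 6 mm back (limit 20 mm). The trigger is fully out: its face is at 3.6 with the body shifted -5.8. I'll retreat straight up and then clear of the station.

>>> {"name": "drive_tool", "arguments": {
  "moves": [
    {"hand": 1, "dx": 0, "dy": 0, "dz": -8, "spin": 0},
    {"hand": 1, "dx": 0, "dy": 0, "dz": -25, "spin": 0},
    {"hand": 1, "dx": 0, "dy": 0, "dz": -50, "spin": 0},
    {"hand": 1, "dx": 0, "dy": 0, "dz": -80, "spin": 0},
    {"hand": 1, "dx": 0, "dy": 0, "dz": -115, "spin": 0},
    {"hand": 1, "dx": 0, "dy": 0, "dz": -150, "spin": 0},
    {"hand": 1, "dx": 0, "dy": 0, "dz": -180, "spin": 0},
    {"hand": 1, "dx": 0, "dy": 0, "dz": -190, "spin": 0},
    {"hand": 1, "dx": 0, "dy": 0, "dz": -190, "spin": 0},
    {"hand": 1, "dx": 0, "dy": 0, "dz": -190, "spin": 0},
    {"hand": 1, "dx": 0, "dy": 0, "dz": -190, "spin": 0}
  ]
}}

```text
t: 21.25
tcp_pos: [0.5076, -0.1057, 0.2036]
tcp_rot: [-3.111, -0.433, 0.005]
contact_force: [0.3, -0.9, -0.6]
gripper_width: 0.0856
```

```bash
python3 ov.py 12
python3 - <<'E'
from h import *
from station import env
s0=load("top0");s=env.snapshot("top");A=cloud(s0);B=cloud(s);cv2.imwrite("pics/top13.png",s["img"][:,:,::-1])
for n,b,lo in(("can",(310,115,340,158),.1),("tape",(268,119,294,158),.05),("off",(360,108,385,150),.02)):
    for W in(A,B):
        w=W[b[1]:b[3],b[0]:b[2]].reshape(-1,3);w=w[w[:,2]>lo];r,_=rect(w);print(n,np.round(r[0],1),len(w))
E
```

```text
top barreltop 332 lo [-61.9  -8.2  53.2] hi [11.  20.6 59.9] med [-28.    8.2  56.6]
top foot 300 lo [ -65.7 -130.1   53.4] hi [  -5.4 -106.1   60. ] med [ -35.5 -117.9   56.5]
top trigger 119 lo [-23.3 -73.3  32.3] hi [  2.9 -47.1  46.8] med [ -7.5 -58.7  41.5]
top trigface 29 lo [ -1.9 -73.5  35.6] hi [  3.6 -48.1  46.9] med [  0.6 -61.1  43.1]
side barreltop 717 lo [-60.8 -23.9  53.6] hi [67.7 17.5 59.8] med [-2.6 -3.8 57.5]
side foot 242 lo [ -66.1 -132.6   53.7] hi [  -6.6 -108.2   59.6] med [ -39.4 -120.7   57.6]
side nozzle 16 lo [ 96.4 -12.7  41.5] hi [105.7   4.9  45.2] med [102.   -5.   44.3]
wrist barreltop 7131 lo [-58.5 -21.6  53.7] hi [70.6 19.1 58.2] med [ 6.3 -0.5 56.5]
wrist foot 1393 lo [ -64.4 -129.9   53.4] hi [  -4.1 -106.2   57.9] med [ -34.5 -117.1   56.5]
wrist trigger 787 lo [-22.6 -72.8  28.8] hi [  3.4 -37.4  44.8] med [ -6.3 -54.2  41.7]
wrist tip 204 lo [137.5 -13.2  34.2] hi [143.9  10.1  45.6] med [140.2  -0.5  42.8]
wrist trigface 223 lo [ -1.8 -73.   30.2] hi [  3.7 -37.3  45. ] med [  0.9 -54.   43.5]
wrist nozzle 320 lo [ 94.4 -13.9  31.9] hi [105.8   9.8  44.4] med [100.2  -1.1  41.8]
wrist post+ 285 lo [108.2  18.4   8.6] hi [121.6  26.2  48.1] med [109.7  22.6  45.5]
wrist post- 293 lo [108.3 -25.4   8.6] hi [121.  -17.7  48. ] med [111.  -20.6  40.7]
21.4 [ 0.60877836 -1.02146621  0.88184861]
yaw now 15.85 tool z [-2.3e-03  5.0e-04 -1.0e+00] tcp [ 508.  -105.7  203.9]  -> d [57.1 55.4 73.7] spin -89.85
can [735.4  35.8] 510
can [735.7  35.2] 511
tape [751.3 143.2] 440
tape [750.7 143.3] 442
off [769.5 -84. ] 387
off [769.7 -84.1] 387
```

View pics/ov_wrist12.png

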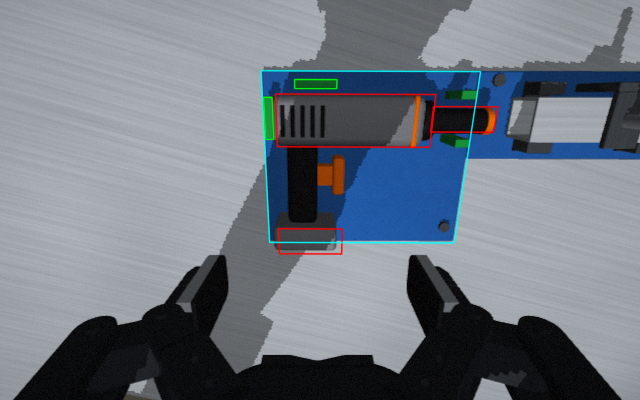

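```bash
python3 -c "
from station import env
print(env.hand_in()); o=env.get_obs(); print(o['t'],o['contact_force'])"
```

```text
the job is handed in; nothing more can be done
None
the job is handed in; nothing more can be done
```

The task is done as far as my own checks show, and I handed it in at about t = 21.5 s; the simulator gave no verdict.

- **Carry and set-down:** I gripped the blower by its barrel, laid it in the rest and let go with the trigger out. The camera put it within about 1 mm of its place.
- **Low:** The trigger travel measured about 5.9 mm, and I held it there for about 0.6 s. The blower did not shift measurably.
- **Full:** I squeezed through to about 13 mm of travel, at the stop, and held it for about 1.4 s, then released.

**Last checks:**
- **Position:** The blower lies flat in the rest with its nozzle through the fork. The trigger's spring pushed the blower back about 6 mm on release, so its mouth is about 6 mm short of its place (limit 20 mm) and 1–2 mm off to the side (limit 10 mm).
- **Trigger:** The trigger has sprung fully back, and the gripper is open and clear above.
- **Bystanders:** The can, tape measure and offcut are within 1 mm of where they started.
- **Disagreements:** The cameras differed by about 2 mm, within their calibration. An upward force of about 12 N showed while squeezing to full. I put it down to the fingers swinging forward as they close; it was gone after release. No check failed.

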